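# Finish the carton layer and lock the load gate

## Task

Finish loading the carrying board: stand the loose tea carton upright in the empty space between the two loaded cartons and the sliding gate, turned crosswise to those two so the layer interlocks, and let go of it. Then pull up the gate's spring plunger by its knob, slide the gate one hole along the track towards the cartons so that it draws the layer up tight, and let the pin go fully home in that next hole. Finish still holding the knob with the pin seated, so that it stays home while I check the load; leave the other things where they are.

Things in the scene. Friction and masses are not known exactly. Their poses are not given: they have to be found in the camera images.
- load_board: Striped wooden carrying board, fixed on the worktop, 210 x 330 x 22 mm. Origin: centre of its underside; x across it (210 mm), y along it (330 mm), z up. On its top (z = 22 mm): aluminium track along y at x = -88 mm, 20 mm wide, 14 mm high, an 11.5 mm hole every 48 mm; 14 mm high edge angle along the +x side (inner face x = 82 mm) and the +y end (inner face y = 157 mm)
- bay (a point): Middle of the empty space on the board's top at the start (board x = 8, y = -26, z = 22 mm), axes as the board. In y the space is 118 mm long: from the gate's face (59 mm to -y) to the loaded cartons' end faces (59 mm to +y). In x it is 153 mm wide: from the edge of the gate's slide block (79 mm to -x) to the edge angle (74 mm to +x)
- carton_a: Loaded tea carton at the board's +y end, on the side away from the track, its long side along the board's y; loose. Same make as carton_c
- carton_b: Loaded tea carton at the board's +y end next to carton_a, on the track side, its long side along the board's y; loose. Same make as carton_c
- carton_c: The loose tea carton, standing upright on the worktop to the left of the board, beyond its loaded end. Solid body 67 mm (its x) x 123 mm (its y) x 74 mm high; above that only its thin raised lid, to 122 mm, which offers no resistance. 0.13 to 0.24 kg. Origin: centre of its underside, z up. Grip it across its 67 mm. In the layer its y axis lies along the board's x (either way round)
- knob: Black round pull knob on the plunger, 25 mm in diameter (28 mm at the top rim), 28.5 mm high. Origin: centre of its underside, on the pin's axis, 70 mm above the worktop when the pin is home; the slide block's collar (16 mm in diameter) ends 2 mm below it. Rises with the plunger, travels with the gate
- plunger (a joint): Lift of the plunger along +z in m: 0 = pin fully home, 8.5 mm deep in its hole; above 0.009 the pin is clear; 0.016 = fully up. A spring pushes it down with 5 N at 0, 11 N at 0.012. Released between holes, the pin rests on the track and reads about 0.0085. Round-nosed 9 mm pin, 1.2 mm of play each side in a hole
- stop_gate (a joint): Travel of the sliding gate along the board's +y (to the cartons) in m: 0 = start hole, 0.048 = next hole, where 3.5 mm of play stay in the layer. 1 N friction with the pin clear, locked with it in a hole. Gate: two 12 mm steel tubes across the board, upper edge 66 mm above its top, from the slide block to x = 76 mm; its face is 19 mm ahead of the knob's axis; it pushes a carton ahead of it
- tape_roll: Bystander: roll of paper tape, 104 mm across, 25 mm high, lying under the wall cabinet, whose front and pull overhang the worktop from world x = 0.56 m on, 0.47 m above it: keep the wrist clear of it
- scissors: Bystander: scissors with blue handles lying flat, 199 mm long
- timer: Bystander: round kitchen timer, 65 mm across, 52 mm high

How it is judged:
By the outcome, as a careful person would: the job done as asked, in the order asked, and still so for the second after the job is handed in, while the arm keeps its last pose, push and grip.
It also fails if it takes over 48 s, if anything falls off the work surface, if the arm or the gripper's body presses on something with over 40 N, if the wrist force passes 120 N, or if a joint passes its speed limit or range.

## Robot

A 7-joint arm with a two-finger parallel gripper is mounted at the origin on a cart in front of the work surface, level with it; the furniture and walls round the work are solid. World frame = base frame: x ahead of the robot, y to its left, z up, the work surface at z = 0. Lengths are in m, angles in rad, forces in N, time in s.
With the tool pointing down it reaches from about 0.35 to 0.9 m from the base axis. Payload 8.1 kg.
Tool frame: the origin (TCP) lies on the centre line of the jaws, within the pads' length; the fingertips stand 25 mm ahead of it and the grasp point (between the pads) lies 6 mm ahead of it; z points along the fingers, y is the line along which they close (so a half turn about z gives the same grasp; the last joint's range is limited). The gripper opens to 85 mm and grips with 20 to 120 N. Pads are 22 mm wide; open, the fingers measure 114 mm over their backs; the gripper's body (76 mm by 85 mm) begins 54 mm behind the grasp point. The pads swing forward as they close: fully open they stand 13 mm farther back than shut.
Start: joints at [-1.28, 0.434, 0.025, 1.573, -0.012, 1.134, -0.075], TCP at [0.24, 0.577, 0.256] pointing down, gripper open.
Joint ranges: [-2.62, 2.62], [-0.44, 2.09], [-1.27, 1.32], [0.08, 2.57], [-1.32, 4.46], [0.12, 2], [-2.74, 2.74]. Speed limits (rad/s): [2.22, 2.22, 3.01, 3.01, 3.14, 3.14, 3.14].

## Interface

Orientations are given as a unit quaternion [x, y, z, w].
In Python, from cell import r gives the robot as it stands. Calls block until the motion is done:
- r.movep(position, orientation): joint-space move of the TCP to a pose.
- r.move_straight(position, rot=None, feed=0.15): straight line of the TCP; rot=None keeps the orientation; feed is the mean speed in m/s.
- r.set_joints(angles): joint-space move.
- r.gripper_to(opening, grip_force=None): finger opening in m; grip_force is the grip in N (None keeps the last); returns when the fingers have stopped.
- r.wait(seconds).
- r.ik(position, orientation): joint angles nearest the present ones, or None.
- r.get_state(): the state.
- r.grab_frame(name): name is "side" or "top"; returns a dict with "image" (384x512x3 uint8, red, green, blue), "range_z" (384x512 float32, m along the optical axis (not along the pixel's ray), 0 where there is no reading), "fx", "fy", "cx", "cy" (pixels), "R" (3x3) and "t" (3): a world point X has camera coordinates R X + t. Camera axes: x right, y down, z forward; pixel columns grow to the right and rows downward; lengths in m; the calibration is good to about 2 mm. A picture is of the moment at which its call begins.
A pose or a line that the arm cannot do raises r.MotionError and nothing moves.
- r.job_done(): hands the job in; it is judged then, once.
The state is a dict: "clock": time; "joint_pos": joint angles; "joint_vel": joint speeds; "tau": joint torques, N m; "ee_pos": TCP position; "orientation": TCP orientation; "contact_force": force on the tool from outside, world axes, zero at the start; "torque": the same for the moment, N m; "finger_gap": finger opening in m; "gripper_force": force on a finger pad.
Only numpy, scipy, OpenCV 4.12 (cv2) and the standard library are available. Lean on these libraries where they do the work, as an engineer would, in place of code of your own. Each camera call takes 0.05 s, during which the arm holds its last target. There are 200 camera calls.

## Working session

There is one attempt and no reset: what is moved stays moved. The work goes in short steps, each a Python script; the robot and the scene stay as the last script left them, time stands still between calls to the robot, and variables do not carry over. Pictures are saved under pics/ and viewed, at most 10 in all, crops included, and the job is handed in when it is done.

```bash
mkdir -p pics; ls; python3 - <<'E'
from cell import r
import cv2,numpy as np
for n in("top","side"):
    f=r.grab_frame(n); cv2.imwrite(f"pics/{n}0.png",cv2.resize(f["image"][:,:,::-1],(768,576)))
    np.savez(f"pics/{n}0.npz",**f); print(n,f["fx"],f["cx"],f["cy"],np.round(-f["R"].T@f["t"],3),np.round(f["R"],3).tolist())
s=r.get_state();print(s["clock"],s["orientation"],s["finger_gap"])
E
```

```text
pics
top 381.13540692629425 258.87442835172544 198.6628027860035 [ 0.446 -0.005  0.931] [[0.02, -1.0, 0.016], [-0.992, -0.022, -0.127], [0.128, -0.013, -0.992]]
side 404.5425098370803 258.179611670732 193.82271629211795 [ 0.379 -0.788  0.422] [[0.972, -0.235, 0.006], [-0.087, -0.38, -0.921], [0.218, 0.895, -0.39]]
0.1 [ 1.95675794e-01  9.80668386e-01 -7.02184379e-04 -8.25823339e-05] 0.08559547475611182
```

View pics/top0.png

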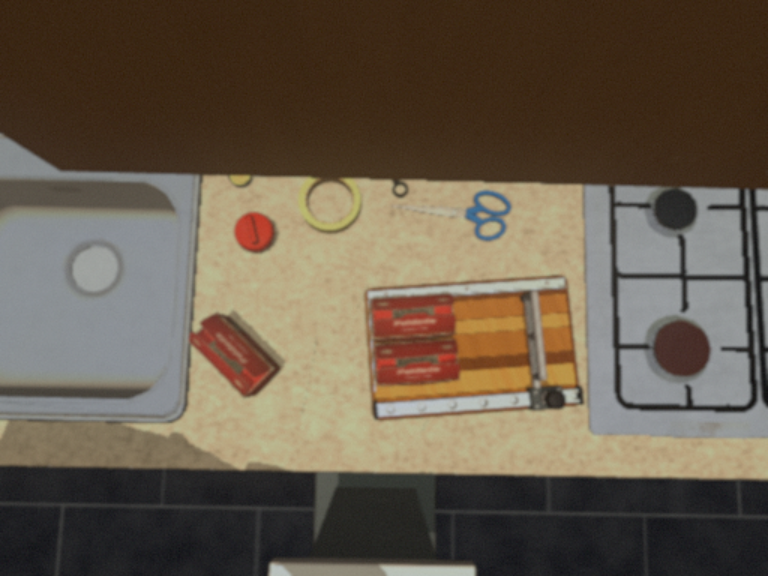

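View pics/side0.png

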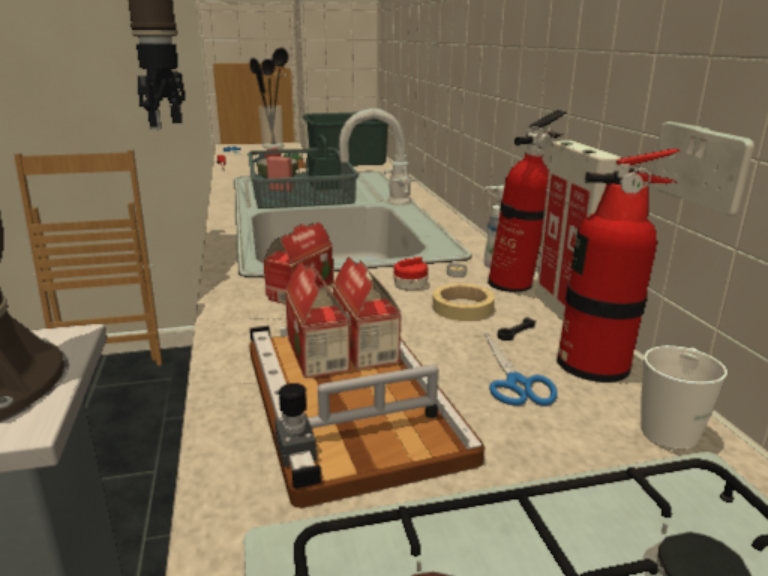

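The top view shows the board at about (370-580, 280-415), the knob at (554,398) and carton C, turned, at about (235,355). The track is on the robot side and the loaded end is to the left. The side view confirms the gate and the upright cartons. Next I'll measure them from the depth points.

```bash
cat > h.py <<'E'
import numpy as np,cv2
def cloud(f):
    z=np.asarray(f["range_z"],float); v,u=np.indices(z.shape)
    c=np.stack([(u-f["cx"])/f["fx"]*z,(v-f["cy"])/f["fy"]*z,z],-1)
    p=(c-f["t"])@f["R"]; p[z==0]=np.nan
    return p
def sel(p,xr,yr,zr):
    return p[(p[...,0]>xr[0])&(p[...,0]<xr[1])&(p[...,1]>yr[0])&(p[...,1]<yr[1])&(p[...,2]>zr[0])&(p[...,2]<zr[1])]
def rect(q):
    (c,s,a)=cv2.minAreaRect((q[:,:2]*1000).astype(np.float32)); return np.round(c,1),np.round(s,1),round(a,2),len(q)
E
python3 - <<'E'
from h import *
P={n:cloud(np.load(f"pics/{n}0.npz")) for n in("top","side")}
p=P["top"]
for n,(u,v) in dict(board=(500,350),board2=(500,372),knob=(554,398),C=(235,355),A=(415,318),table=(300,300),ctrl=(330,400)).items(): print(n,np.round(p[int(v/1.5),int(u/1.5)],4))
print("board",rect(sel(p,(.2,.6),(-.4,.1),(.011,.2))))
print("board low",rect(sel(p,(.2,.6),(-.4,.1),(.011,.032))))
for z0 in(.05,.03): print("C",z0,rect(sel(p,(.1,.6),(.1,.5),(z0,.14))))
for z0 in(.03,.06): print("C side",z0,rect(sel(P["side"],(.1,.6),(.1,.5),(z0,.14))))
q=sel(p,(.2,.6),(-.1,.1),(.06,.14));print("AB",rect(q))
k=sel(p,(.2,.4),(-.4,-.15),(.088,.12));print("knob",rect(k),np.round(np.median(k,0),4))
k=sel(P["side"],(.2,.4),(-.4,-.15),(.078,.12));print("knob side",rect(k))
import numpy as np
np.set_printoptions(linewidth=250)
m=(p[...,2]>.03)&(p[...,1]>.1)&(p[...,1]<.5)&(p[...,0]>.1)&(p[...,0]<.6)
o=np.zeros((384,512,3),np.uint8);o[...]=np.clip(p[...,2:3]*1800+20,0,255)
for n in("top","side"):
    im=np.load(f"pics/{n}0.npz")["image"]
    c=im[195:285,115:400] if n=="top" else im[140:340,150:310]
    cv2.imwrite(f"pics/{n}crop.png",cv2.resize(c[:,:,::-1],None,fx=2.8,fy=2.8,interpolation=2))
q=sel(p,(.1,.6),(.1,.5),(.03,.14));np.save("C.npy",q)
h=np.histogram(q[:,2],np.arange(.03,.14,.01));print(h[0])
E
```

```text
board [ 0.4848 -0.1951  0.0226]
board2 [ 0.4494 -0.1944  0.0252]
knob [ 0.4142 -0.2568  0.099 ]
C [0.467  0.2026 0.1086]
A [ 0.5218 -0.052   0.1323]
table [0.5597 0.1271 0.0007]
ctrl [ 0.4011  0.073  -0.0006]
board (array([ 487.2, -189.4]), array([223.9, 420.1]), 0.58, 12488)
board low (array([ 487.2, -189. ]), array([223.9, 419.4]), 0.58, 6975)
C 0.05 (array([468.4, 216.5]), array([121.7,  63.8]), 46.57, 1635)
C 0.03 (array([468.4, 216.1]), array([122.3,  64.4]), 46.57, 1773)
C side 0.03 (array([466.5, 213.7]), array([127.3,  64.5]), 43.68, 1333)
C side 0.06 (array([466.6, 214.3]), array([125. ,  63.7]), 45.45, 1014)
AB (array([495.9, -45.9]), array([134.4, 110.4]), 1.25, 2842)
knob (array([ 399.3, -260.9]), array([0.1, 6.3]), 1.65, 4) [ 0.3992 -0.2606  0.0955]
knob side (array([ 398.3, -265.3]), array([ 3.1, 14.2]), 5.82, 34)
[ 38 100  90 130 279 314 288 325 197  12   0]<stdin>:15: RuntimeWarning: invalid value encountered in cast
```

View pics/topcrop.png

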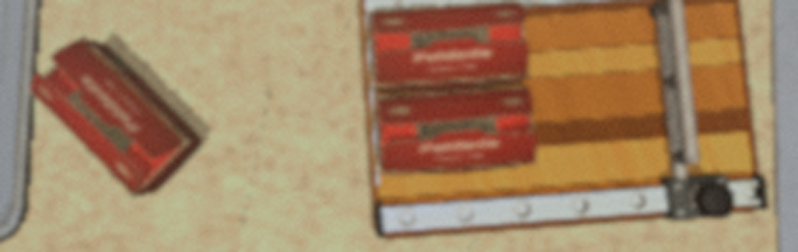

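Top crop: carton C is turned about 45°. The track carries round holes, and the knob is at crop (713,194), beside the gate post. Next I'll fit the board frame from its edge lines.

```bash
cat > m.py <<'E'
from h import *
def rayz(f,u,v,z):
    d=f["R"].T@np.array([(u-f["cx"])/f["fx"],(v-f["cy"])/f["fy"],1.]); c=-f["R"].T@f["t"]
    return c+d*(z-c[2])/d[2]
f=np.load("pics/top0.npz"); p=cloud(f); s=np.load("pics/side0.npz"); im=f["image"]
q=sel(p,(.36,.65),(-.34,.05),(.027,.042))
def edge(q,a,b,rng,fn,n=22):
    e=np.linspace(*rng,n+1);o=[]
    for i in range(n):
        w=q[(q[:,a]>e[i])&(q[:,a]<e[i+1]),b]
        if len(w): o.append(((e[i]+e[i+1])/2,fn(w)))
    o=np.array(o); k=np.polyfit(*o.T,1)
    for _ in range(3):
        res=o[:,1]-np.polyval(k,o[:,0]); g=abs(res)<max(.002,np.median(abs(res))*2); k=np.polyfit(*o[g].T,1)
    return k,round(1000*np.std(res[g]),2),g.sum()
t=edge(q,1,0,(-.29,0.03),np.min); u=edge(q,1,0,(-.29,0.03),np.max); e=edge(q,0,1,(.41,.6),np.max)
for n,w in("track outer",t),("angle outer",u),("end outer",e): print(n,np.round(w[0],4),w[1:])
g=cv2.cvtColor(im,cv2.COLOR_RGB2GRAY)
# knob: dark blob, rays to z=.0985 (top rim)
for n,ff,roi in("top",f,(250,280,355,385)),("side",s,(250,285,175,215)):
    a,b,c,d=roi; hsv=ff["image"][a:b,c:d].max(2); m=(hsv<(45)).astype(np.uint8)
    nl,L,st,ce=cv2.connectedComponentsWithStats(m); i=1+np.argmax(st[1:,4]); x,y,w,h,_=st[i]
    print(n,"knob box",x+c,y+a,w,h,"cen",ce[i]+[c,a],"pt",np.round(rayz(ff,*(ce[i]+[c,a]),.0985 if n=="top" else .084),4))
# colour masks
hsv=cv2.cvtColor(im,cv2.COLOR_RGB2HSV)
wood=((hsv[...,0]>8)&(hsv[...,0]<24)&(hsv[...,1]>150)&(hsv[...,2]>60)).astype(np.uint8); wood[:180]=0
nz=np.argwhere(wood); W=np.array([rayz(f,v,u_,.022)[:2] for u_,v in nz]); W=W[(W[:,0]>.36)&(W[:,0]<.65)&(W[:,1]>-.36)&(W[:,1]<.05)]
print("wood min y edge",edge(W,0,1,(.43,.58),np.min,12))
AB=sel(p,(.4,.6),(-.13,.06),(.055,.14)); print("AB min y",edge(AB,0,1,(.43,.56),np.min,12), "x",AB[:,0].min(),AB[:,0].max())
cv2.imwrite("pics/z.png",cv2.resize(im[235:285,240:395,::-1],None,fx=5,fy=5,interpolation=2))
E
python3 m.py
```

```text
track outer [-0.1012  0.3773] (np.float64(0.73), np.int64(17))
angle outer [-0.103   0.5702] (np.float64(1.77), np.int64(17))
end outer [ 0.0908 -0.0346] (np.float64(0.63), np.int64(19))
top knob box 364 261 4 10 cen [365.21428571 265.07142857] pt [ 0.4139 -0.2488  0.0985]
side knob box 186 256 18 22 cen [194.73667712 266.30407524] pt [ 0.4095 -0.2628  0.084 ]
wood min y edge (array([ 0.09308334, -0.3567115 ]), np.float64(0.66), np.int64(12))
AB min y (array([ 0.09415397, -0.16027482]), np.float64(0.8), np.int64(11)) x 0.4282849149392031 0.5643774406012578
```

View pics/z.png

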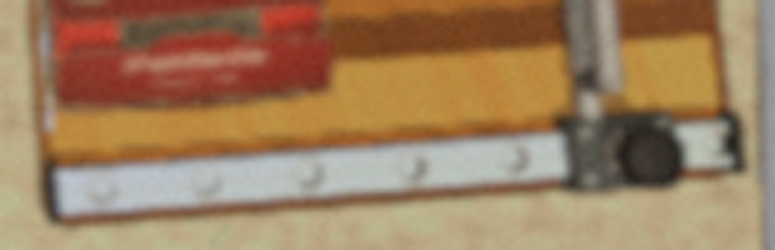

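The zoom shows the knob at (651,156) and five holes from (104,187) to (517,158). Those give the track line and the index directly.

```bash
cat >> m.py <<'E'
print("----")
H=np.array([rayz(f,240+a/5,235+b/5,.036)[:2] for a,b in((104,187),(207,181),(309,174),(413,166),(517,158))])
d=(H[0]-H[-1]); print("holes",np.round(H,4).tolist(),"spacing",np.linalg.norm(np.diff(H,axis=0),axis=1),"ang",np.degrees(np.arctan2(-d[0],d[1])))
K=rayz(f,370.2,266.2,.0985)[:2]; Ks=rayz(s,194.7,266.3,.084)[:2]
th=np.radians(5.5); R=np.array([[np.cos(th),-np.sin(th)],[np.sin(th),np.cos(th)]])
print("knob",K,Ks,"hole0 pred",[np.round(H[-1]-R@[0,.048*k],4) for k in(1,2)])
for nm,k in("K",K),("Ks",Ks):
    O=k-R@[-.088,-.104]; b=lambda P:(np.array(P)-O)@R*1000
    print(nm,"origin",O,"bay",O+R@[.008,-.026],"AB end (33):",b([.5,-.16027+.09415*.5]),"woodmin(-165)",b([.5,-.3567+.09308*.5]),"track outer(-98)",b([.3773+.01,-.1]),"end(165)",b([.5,-.0346+.0454]))
E
python3 m.py | sed -n '/----/,$p'
```

```text
----
holes [[0.3901, -0.0246], [0.3937, -0.0722], [0.3978, -0.1194], [0.4024, -0.1677], [0.407, -0.2162]] spacing [0.04772759 0.0474189  0.04851331 0.04864923] ang 5.035921922260236
knob [ 0.41169993 -0.25956136] [ 0.40940663 -0.26276607] hole0 pred [array([ 0.4116, -0.264 ]), array([ 0.4162, -0.3117])]
K origin [ 0.48932684 -0.14760573] bay [ 0.499782   -0.17271926] AB end (33): [13.92214586 33.22933073] woodmin(-165) [  -4.95611278 -162.82888148] track outer(-98) [-96.99432099  57.16539987] end(165) [ 25.80653995 156.65348234]
Ks origin [ 0.48703354 -0.15081044] bay [ 0.4974887  -0.17592397] AB end (33): [16.51204836 36.19948081] woodmin(-165) [  -2.36621029 -159.8587314 ] track outer(-98) [-94.40441849  60.13554996] end(165) [ 28.39644244 159.62363243]
```

```bash
cat >> h.py <<'E'
def Q(deg): a=np.radians(deg)/2; return [np.cos(a),np.sin(a),0,0]
E
python3 - <<'E'
from cell import r
from h import *
def rep(t):
    s=r.get_state();print(t,round(s["clock"],2),np.round(s["ee_pos"],4),"gap",round(s["finger_gap"],4),"gf",np.round(s["gripper_force"],1),"F",np.round(s["contact_force"],1),"q",np.round(s["joint_pos"],2))
for n,P,a in(("C",(.467,.215,.061),226),("C",(.467,.215,.061),46),("bay",(.499,-.174,.09),185.4),("bay",(.499,-.174,.09),5.4),("knob",(.411,-.261,.096),185.4)):
    q=r.ik(P,Q(a));print(n,a,None if q is None else np.round(q,2))
r.movep([.467,.215,.21],Q(226)); rep("above")
r.move_straight([.467,.215,.061]); rep("down")
r.gripper_to(.05,40); rep("grip")
E
```

```text
C 226 [-0.44  0.52 -0.13  2.03  0.12  0.6   1.73]
C 46 [-0.86  0.55  0.44  2.07 -0.4   0.61 -0.91]
bay 185.4 [-0.06  0.51  0.4   2.01 -0.31  0.68  2.2 ]
bay 5.4 [-0.39  0.65  0.92  2.04 -0.73  0.82 -0.51]
knob 185.4 [-0.08  0.51  0.73  2.12 -0.53  0.7   2.67]
above 1.76 [0.4669 0.2159 0.2101] gap 0.085 gf 0.0 F [-0.  -0.4  0. ] q [-0.49  0.31 -0.06  1.9   0.02  0.94  1.81]
down 2.9 [0.4675 0.2153 0.0617] gap 0.0855 gf 0.0 F [-0.2  0.6  1.1] q [-0.5   0.51 -0.05  2.04  0.05  0.59  1.79]
grip 3.22 [0.4675 0.2154 0.062 ] gap 0.0664 gf 43.9 F [-1.1 -0.4  6. ] q [-0.5   0.51 -0.05  2.04  0.05  0.59  1.79]
```

```bash
cat >> h.py <<'E'
def rep(r,t):
    s=r.get_state();print(t,round(s["clock"],2),np.round(s["ee_pos"],4),"gap",round(s["finger_gap"],4),"gf",np.round(s["gripper_force"],1),"F",np.round(s["contact_force"],1),"j7",np.round(s["joint_pos"][6],2))
E
python3 - <<'E'
from cell import r
from h import *
r.move_straight([.4675,.2154,.22]); rep(r,"lift")
r.movep([.4995,-.173,.22],Q(185.4)); rep(r,"over")
r.move_straight([.4995,-.173,.17]); r.wait(.3); rep(r,"hover")
for n in("top","side"):
    f=r.grab_frame(n); np.savez(f"pics/{n}1.npz",**f)
    p=cloud(f); C=sel(p,(.4,.62),(-.24,-.125),(.10,.2)); print(n,rect(C))
    cv2.imwrite(f"pics/{n}1.png",cv2.resize(f["image"][:,:,::-1],(768,576)))
E
```

```text
lift 4.42 [0.467  0.2151 0.2192] gap 0.0662 gf 44.7 F [-0.3 -0.2 -1.6] j7 1.82
over 5.88 [ 0.5001 -0.1711  0.2198] gap 0.0665 gf 44.7 F [ 1.1 -0.1 -1.7] j7 2.0
hover 6.66 [ 0.5    -0.1731  0.1708] gap 0.0659 gf 44.8 F [ 0.4 -0.3 -0.8] j7 2.02
top (array([ 502.6, -158.3]), array([ 59.7, 125.5]), 86.37, 654)
side (array([ 495.1, -198.7]), array([ 76.7, 134. ]), 79.01, 4003)
```

View pics/side1.png

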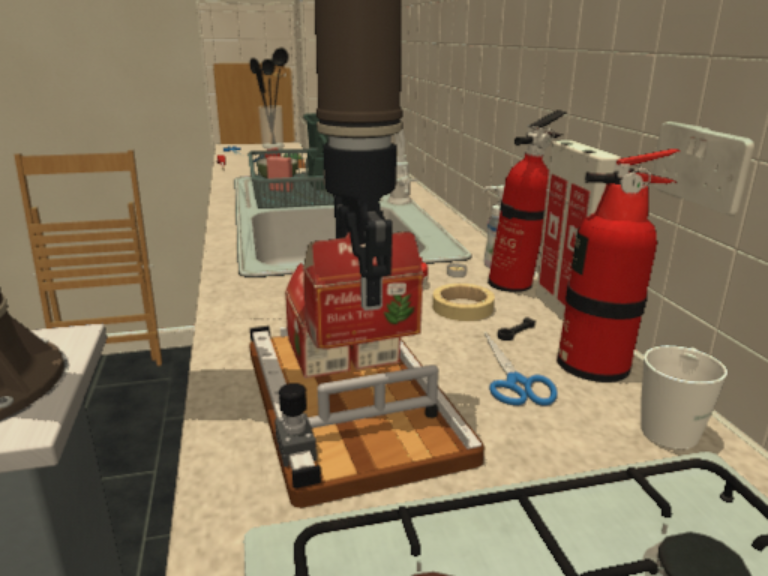

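The carton hangs upright and square over the bay, at (305-420, 240-345), clear of the loaded cartons and the gate. I'll lower it.

```bash
python3 - <<'E'
from cell import r
from h import *
r.move_straight([.4995,-.173,.10]); rep(r,"low")
r.move_straight([.4995,-.173,.0855],feed=.04); rep(r,"set")
s=r.get_state()
if s["contact_force"][2]<2: r.move_straight([.4995,-.173,.0835],feed=.03); rep(r,"set2")
r.gripper_to(.076); rep(r,"open")
r.move_straight([.4995,-.173,.19]); rep(r,"up")
r.movep([.411,-.261,.20],Q(5.4)); rep(r,"knob above")
for n in("top","side"):
    f=r.grab_frame(n); np.savez(f"pics/{n}2.npz",**f)
    p=cloud(f)
    cv2.imwrite(f"pics/{n}2.png",cv2.resize(f["image"][:,:,::-1],(768,576)))
E
```

```text
low 7.38 [ 0.4997 -0.1732  0.1004] gap 0.0663 gf 44.8 F [-0.1  0.5 -1.4] j7 2.06
set 7.88 [ 0.4994 -0.173   0.0854] gap 0.0659 gf 44.8 F [ 0.1  0.1 -1.7] j7 2.06
set2 8.13 [ 0.4997 -0.1731  0.0836] gap 0.0664 gf 44.8 F [-0.3  0.6 -2. ] j7 2.06
open 8.39 [ 0.4996 -0.173   0.0836] gap 0.076 gf 0.0 F [-0.   0.1  0.1] j7 2.06
up 9.25 [ 0.499  -0.1728  0.1893] gap 0.0759 gf 0.0 F [-0.4  0.7 -1. ] j7 2.02
knob above 11.34 [ 0.411  -0.2609  0.1998] gap 0.0762 gf 0.0 F [-0.2 -0.  -0.5] j7 -0.43
```

View pics/side2.png

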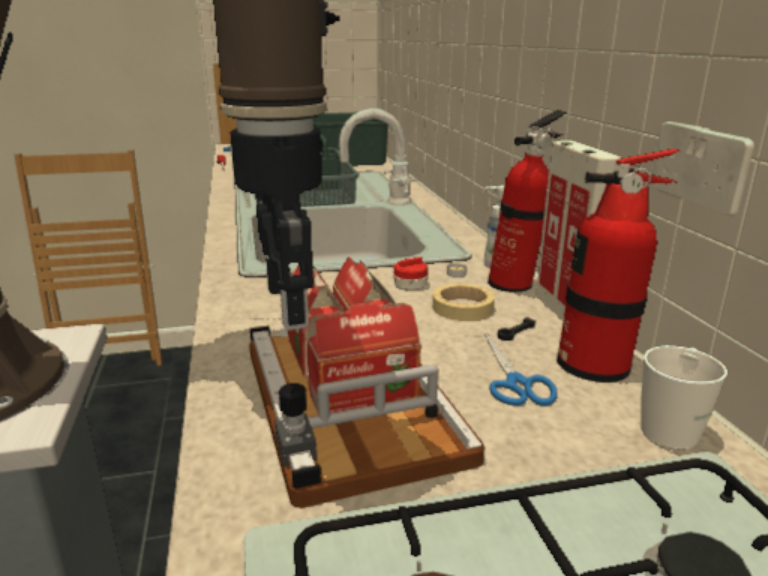

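View pics/top2.png

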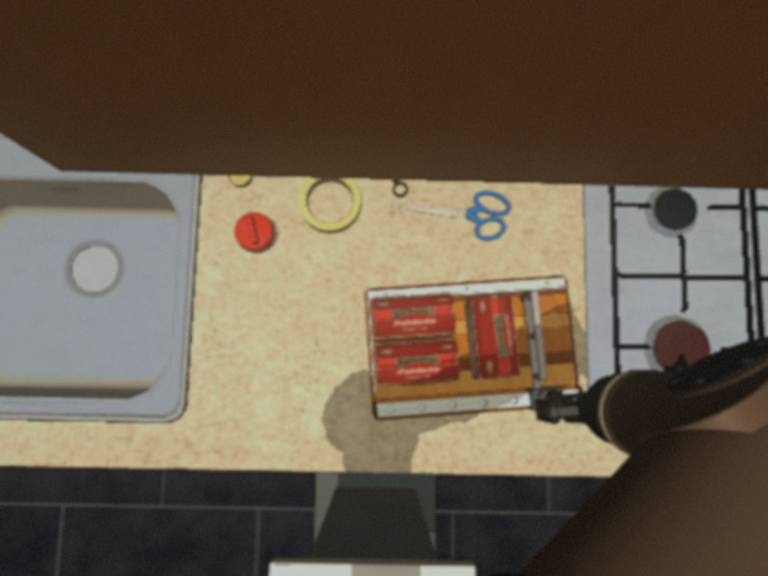

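Carton C stands upright and crosswise in the bay, at top (468-515, 295-377), between the end faces and the gate. Now for the knob.

```bash
python3 - <<'E'
from cell import r
from h import *
r.gripper_to(.052)
r.move_straight([.411,-.261,.12]); rep(r,"near")
r.move_straight([.411,-.261,.097],feed=.05); rep(r,"at")
r.gripper_to(.01,20); rep(r,"grip20"); print(np.round(r.get_state()["torque"],2))
E
```

```text
near 12.48 [ 0.4111 -0.2615  0.1204] gap 0.0518 gf 0.0 F [-0.1 -0.3  0.7] j7 -0.31
at 13.09 [ 0.4109 -0.2611  0.0969] gap 0.0519 gf 0.0 F [0.7 0.2 0.3] j7 -0.27
grip20 13.44 [ 0.4112 -0.2612  0.0973] gap 0.0262 gf 19.5 F [-1.8  0.7  4.1] j7 -0.27
[ 0.05  0.14 -0.07]
```

```bash
python3 - <<'E'
from cell import r
from h import *
r.gripper_to(.01,70); rep(r,"grip70")
p=np.array(r.get_state()["ee_pos"]); np.save("p0.npy",p)
for dz in(.006,.0125):
    r.move_straight(p+[0,0,dz],feed=.03); r.wait(.2); rep(r,f"lift{dz}")
f=r.grab_frame("side"); cv2.imwrite("pics/lift.png",cv2.resize(f["image"][170:330,150:310,::-1],None,fx=3.6,fy=3.6,interpolation=2))
E
```

```text
grip70 13.66 [ 0.4112 -0.2613  0.0975] gap 0.0245 gf 68.1 F [-2.2  1.1  7.6] j7 -0.27
lift0.006 14.22 [ 0.4111 -0.261   0.1032] gap 0.0244 gf 69.0 F [ 0.4  0.4 -8.8] j7 -0.28
lift0.0125 14.79 [ 0.4111 -0.2612  0.1098] gap 0.0238 gf 69.2 F [  1.3   2.2 -11.2] j7 -0.29
```

View pics/lift.png

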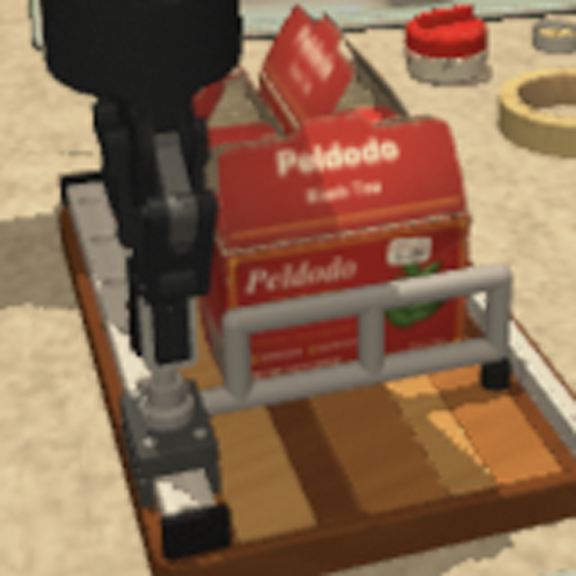

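The knob is lifted at (170,330), with the plunger shaft exposed below it. The -11 N spring load corresponds to about 12 mm of lift. Now the slide.

```bash
python3 - <<'E'
from cell import r
from h import *
p=np.load("p0.npy")+[0,0,.0125]; a=np.radians(5.4); d=np.array([-np.sin(a),np.cos(a),0])
for k in(.004,.02,.036,.048):
    r.move_straight(p+d*k,feed=.04); rep(r,f"slide{k}")
    F=np.array(r.get_state()["contact_force"])
    if np.linalg.norm(F[:2])>15: print("stop");break
E
```

```text
slide0.004 15.09 [ 0.4107 -0.257   0.1099] gap 0.0239 gf 69.2 F [  0.7   0.7 -11.1] j7 -0.29
slide0.02 15.64 [ 0.4092 -0.2407  0.1098] gap 0.0239 gf 69.3 F [ -0.1   0.6 -10.7] j7 -0.32
slide0.036 16.19 [ 0.4077 -0.2247  0.1099] gap 0.0243 gf 69.3 F [  0.2   0.7 -11.9] j7 -0.34
slide0.048 16.64 [ 0.4066 -0.2128  0.1099] gap 0.0243 gf 69.4 F [  0.7   1.3 -12.1] j7 -0.36
```

```bash
python3 - <<'E'
from cell import r
from h import *
a=np.radians(5.4); p=np.load("p0.npy")+np.array([-np.sin(a),np.cos(a),0])*.048
for dz in(.009,.0075,.006,.003,.0,-.001,-.002):
    r.move_straight(p+[0,0,dz],feed=.03); r.wait(.1); rep(r,f"dz{dz}")
    if r.get_state()["contact_force"][2]>12: print("stop");break
f=r.grab_frame("side"); cv2.imwrite("pics/seat.png",cv2.resize(f["image"][170:330,150:310,::-1],None,fx=3.6,fy=3.6,interpolation=2))
E
```

```text
dz0.009 17.01 [ 0.4067 -0.2136  0.1065] gap 0.0239 gf 69.5 F [-0.5  1.6 -9.7] j7 -0.35
dz0.0075 17.36 [ 0.4067 -0.2137  0.105 ] gap 0.0243 gf 69.6 F [ 1.1  0.1 -8.6] j7 -0.35
dz0.006 17.71 [ 0.4067 -0.2136  0.1035] gap 0.0241 gf 69.6 F [ 0.7  0.6 -7.9] j7 -0.35
dz0.003 18.06 [ 0.4067 -0.2136  0.1005] gap 0.0243 gf 69.7 F [-0.1  0.2 -7.4] j7 -0.34
dz0.0 18.41 [ 0.4068 -0.2138  0.0976] gap 0.0239 gf 70.2 F [-1.7  0.6 -0.5] j7 -0.33
dz-0.001 18.76 [ 0.407  -0.2146  0.0974] gap 0.0243 gf 71.5 F [-4.2 -0.2 13.7] j7 -0.33
stop
```

View pics/seat.png

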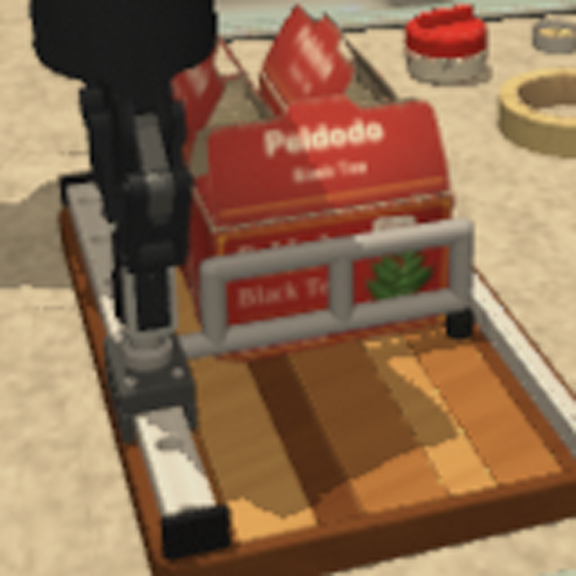

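The start hole is now exposed at (170,442), the gate is up against carton C, and the carton is upright. The pin hit its hard stop at the same height as at the start, and the knob is still held.

```bash
python3 -c "
from cell import r
print(r.job_done())"
```

```text
the job is handed in; nothing more can be done
None
```

The job is handed in: the tea carton stands crosswise in the layer, the gate is one hole along with its pin fully home, and the gripper is still holding the knob with a light downward push.

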